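# Last feed stroke and third click on the microtome

## Robot

A 6-joint arm with a two-finger parallel gripper is mounted at the origin on the work surface. World frame = base frame: x ahead of the robot, y to its left, z up, the work surface at z = 0. Lengths are in mm, angles in rad, forces in N, time in s.
With the tool pointing down it reaches from about 400 to 925 mm from the base axis. Payload 12.5 kg.
Tool frame: the origin (TCP) lies between the finger pads; the fingertips stand 11 mm ahead of it and the grasp point (between the pads) lies 8 mm behind it (env.tip_extent is the distance from the TCP to the fingertips, in mm); x points along the fingers, z is the direction in which the jaws open and shut, and the axes are right-handed (so a half turn about x gives the same grasp; the last joint's range is limited). The gripper opens to 95 mm and grips with 3 to 60 N. Pads are 20 mm wide; open, the fingers measure 119 mm over their backs; the gripper's body (75 mm by 180 mm) begins 59 mm behind the grasp point.
Start: joints at [-1.235, 0.491, 1.559, -0, 1.092, -0.106], TCP at [267.253, -564.997, 225.661] pointing down, gripper open.
Joint ranges: [-3.1, 3.1], [-0.84, 2.19], [0.05, 2.79], [-1.13, 4.28], [0.06, 2.93], [-2.69, 2.69]. Speed limits (rad/s): [2.22, 2.22, 2.79, 3.14, 3.14, 3.14].

## Interface

Orientations are given as [roll, pitch, yaw] about the fixed x, y, z axes, in that order (R = Rz(yaw) Ry(pitch) Rx(roll)).
In Python, from cell import status, imaging, env gives the robot as it stands. The module is installed in compiled form; this text tells all that it offers.
- The arm moves only by the tool apply_moves, never from a script. Its argument "increments" is a list of rows, each a list of 5 numbers: the closure, from 0 (fully open) to 1 (shut), then the shift along the tool's x, y, z in mm, then the turn about the tool's x in degrees. A call has 1 to 10 rows; each row shifts and turns the commanded pose from where the row before left it, along the tool's axes as they then stand; what a row does not reach is not made up. A row lasts 1/10 s, in which the tool goes at most 50 mm and 8.59 degrees, less where a joint would pass 70% of its speed; a pose out of reach is approached as far as the arm can. A call with a gripper value outside its range is refused whole. The fingers move at their own pace and stop on an object; the grip force is fixed at half the most. Time passes only in rows, so rows that do not move let the fingers close. It gives the time, the measured TCP pose, the force and the opening at its end, in the units of the state.
- status.state(): the state, without advancing time (a new reading comes with each control period).
- imaging.read_camera(name): name is "scene" or "top" or "wrist"; returns a dict with "pixels" (480x640x3 uint8, red, green, blue), "fovy" (degrees; the focal length in pixels is half the picture's height over the tangent of half this angle, whatever the lens; pixels are square), "cx", "cy" (the principal point, pixels), "R" (3x3) and "t" (3): a world point X has camera coordinates R X + t. Camera axes: x right, y down, z forward; pixel columns grow to the right and rows downward; lengths in mm; the calibration is good to about 2 mm. The wrist camera is an equidistant fisheye: a pixel r from the principal point sees the ray r / f radians off the axis. A picture is of the moment at which its call begins. There is no depth.
- env.job_done(): hands the job in, once; it reports no verdict.
The state is a dict: "t": time; "joints": joint angles; "qvel": joint speeds; "tau": joint torques, N m; "eef_pos": TCP position; "tcp_rot": TCP orientation; "ft_force": force on the tool from outside, world axes, zero at the start; "moment": the same for the moment, N m; "opening": opening from 0.0 (shut) to 1.0 (fully open).
Only numpy, scipy, OpenCV 4.12 (cv2) and the standard library are available. Lean on these libraries where they do the work, as an engineer would, in place of code of your own. Each camera call takes 0.05 s, during which the arm holds its last target. There are 200 camera calls.

## Task

Ready the microtome on the bench for cutting: swing the sprung feed lever on the left of its top all the way to its stop and let it spring right back, then set the section-thickness knob on the right of its top to the third click, counted clockwise from its zero stop. The knob may have been left anywhere below the third click; do not run it on past that click, and finish still holding the knob there between the fingers. Keep off the knife carrier at the front, and leave the blocks, tools and other things on and around the machine where they lie.

Things in the scene. Friction and masses are not known exactly. Their poses are not given: they have to be found in the camera images.
- microtome: Microtome fixed to the table: cream housing (local x -50..200, y -150..150, flat top at z 230 mm) on a grey base 400 x 300 mm. Origin under the base centre, front (knife side) -x, left +y. On top: knob axis at (0, -85), lever pivot at (0, 120), tool tray from x 72 back, rim 12 mm high. Right: handwheel and crank out to y -258, up to z 208. Left: small wheel out to y 200, up to z 146 mm.
- lever_pivot (a point): Point on the vertical pivot axis of the feed lever, on top of its steel arm (18 mm above the microtome's top).
- lever_post (a point): Middle of the lever's upright finger post: black, round, 14 mm across, 18 to 54 mm above the microtome's top (this point 36 mm above it). It stands on the end of the flat steel arm (14 mm wide, 12 to 18 mm above the top), 85 mm from the pivot axis, and turns with the lever; at rest it hangs out over the left side of the housing, 200 mm left of the microtome's middle.
- feed_lever: The feed lever as a whole (arm and post). Origin on the pivot axis at the height of the microtome's top; its x axis runs along the arm to the post.
- feed (a joint): Angle of the feed lever in rad: 0 at rest, 0.9 at its stop; grows counter-clockwise seen from above, so the post swings from the back towards the front of the microtome. A spring drives it back to 0 when it is let go; it pushes the post with about 2 N at rest and 6 N at the stop.
- thickness_knob: The section-thickness knob: black, round, fluted, 40 mm across, 9 to 45 mm above the microtome's top, over a skirt 52 mm across (3 to 9 mm); a white line on top and skirt, a white tick on the dial plate for each click. Origin on its vertical axis at the height of the microtome's top; turns with the knob. Nothing over 13 mm high within 60 mm of its axis.
- knob_grip (a point): Point on the knob's axis 31 mm above the microtome's top, at the height to grip it.
- thickness (a joint): Knob angle in rad, growing clockwise seen from above. Click 0 at 0, just off the hard zero stop at -0.04; a click every 24 degrees (0.419), so the third is at 1.257; the range ends after the tenth. A sprung roller pulls the knob into the nearest click: about 0.1 N m to leave a click, past half-way it drops into the next. At the start it is at or near click 0, 1 or 2.
- knife_carrier: The steel knife carrier on the front of the microtome's base, 200 mm wide, 75 mm deep, reaching up to 170 mm above the table; origin at its foot, 155 mm in front of the microtome's centre and 50 mm above the table. Not to be touched.
- block_a: A cassette with a wax block (28 x 40 x 12 mm), lying on the front of the microtome's top between knob and lever. Loose; leave it there. Origin under its centre.
- block_b: A like cassette in the right end of the tool tray on the microtome's top. Loose; leave it there. Origin under its centre.
- block_c: A like cassette in the left end of the tool tray. Loose; leave it there. Origin under its centre.
- brush: A slim wooden brush, 130 mm long, 8 mm thick, lying in the tool tray. Loose; leave it there. Origin under its centre.
- forceps: Steel forceps, 120 mm long, lying in the tool tray. Loose; leave it there. Origin under its centre.
- slide_box: A closed grey slide box, 180 x 95 x 34 mm, on the table left of the microtome. Loose; leave it there. Origin under its centre.
- stain_jar: An amber glass jar with a black cap, 60 mm across, 100 mm high, on the table to the right. Loose; leave it there. Origin under its centre.
- petri_dish: A clear lidded dish, 96 mm across, 15 mm high, on the table to the right. Loose; leave it there. Origin under its centre.

How it is judged (in metres and radians):
On the way, in this order (a step that is already met when the one before it is completed fails the run):
1. the feed lever has been swung to its stop (value of joint feed above 0.82 rad), for 0.05 s.
2. the feed lever has been let go and has sprung back (value of joint feed below 0.08 rad and contact force between the fingers and feed_lever below 0.2 N), for 0.2 s.
3. the knob stands on its third click, held in the fingers (value of joint thickness between 1.12664 and 1.38664 rad and contact force between the fingers and thickness_knob above 2 N and distance between the grasp point and knob_grip below 0.03 m), for 0.3 s.
At the end, for the whole second after the job is handed in: The knob rests on its third click (1.257 rad, within 0.13) and is still held: the fingers touch it with over 2 N, the grasp point within 30 mm of its grip point. The feed lever has been to its stop (over 0.82 rad) and is back at rest (under 0.08 rad), free of the fingers (all of step 2 and all of step 3 and velocity of joint thickness between -0.1 and 0.1 rad/s); the arm keeps its last pose, push and grip.
It fails at once if the knob was run on past the third click towards the fourth (value of joint thickness above 1.53 rad).
It fails at once if the robot touched the knife carrier (contact force between any of the fingers, the arm and knife_carrier above 1 N).
It fails at once if a block, tool or other bystander was moved more than 20 mm (distance of any of block_a, block_b, block_c, brush, forceps, slide_box, stain_jar, petri_dish from where it was at the start of the episode above 0.02 m).
It also fails if it takes over 51 s, if anything falls off the work surface, if the arm or the gripper's body presses on something with over 40 N, if the wrist force passes 120 N, or if a joint passes its speed limit or range.

## Working session

There is one attempt and no reset: what is moved stays moved. The work goes in short steps, Python scripts to look and compute and a tool call to move; the robot and the scene stay as the last step left them, time stands still between calls to the robot, and variables do not carry over. Pictures are saved under pics/ and viewed, about 8 in all and at most 12, crops included, and the job is handed in when it is done.

Besides the shell and the picture viewer there is one more tool, called by a JSON object that holds its "op" and its "data", one argument or row to a line. apply_moves: Moves the arm, as the interface text tells. Its arguments: {"type":"object","properties":{"increments":{"type":"array"}},"required":["increments"]}

```bash
mkdir -p pics
python3 - <<'E'
from cell import status, imaging, env
import cv2,pickle
print(status.state())
d={}
for n in("scene","top"):
    c=imaging.read_camera(n);d[n]=c;cv2.imwrite(f"pics/{n}0.png",c["pixels"][:,:,::-1]);print(n,c["fovy"],c["cx"],c["cy"],c["R"],c["t"])
pickle.dump(d,open("cams.pkl","wb"))
E
```

```text
{'t': 0.0, 'joints': array([-1.23460955e+00,  4.91563924e-01,  1.55946774e+00, -1.38630761e-05,
        1.09168537e+00, -1.05635726e-01]), 'qvel': array([-0.00139913,  0.00119997,  0.00062031,  0.00024628,  0.00059147,
        0.00018653]), 'tau': array([-1.15585855e-03, -6.12645578e+01, -2.58190405e+01,  6.91840751e-02,
        4.81327402e-02, -1.26604650e-04]), 'eef_pos': array([ 267.16106327, -564.75976319,  225.05272988]), 'tcp_rot': array([3.04689137, 1.56967188, 1.91792395]), 'ft_force': array([ 1.18195801,  0.44321272, -0.00466093]), 'moment': array([ 0.01068018,  0.00125077, -0.06515612]), 'opening': 0.9973577335388901}
scene 43.04357057627526 315.2277594204137 242.1002045872986 [[-0.13883249  0.99027146 -0.00937948]
 [ 0.8029975   0.1070242  -0.58629416]
 [-0.57958654 -0.08892838 -0.81004394]] [  48.51819471 -349.63639965 2084.72527154]
top 46.620616083064945 320.7204467264995 232.87504391389803 [[-0.02433478 -0.99950799 -0.01978891]
 [-0.98385573  0.02745499 -0.17684494]
 [ 0.17730124  0.01516595 -0.98403977]] [  43.92351399  573.95375796 1385.37196145]
```

View pics/top0.png

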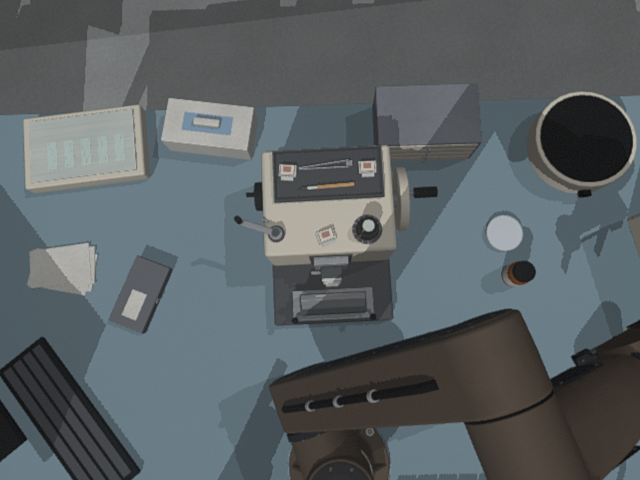

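View pics/scene0.png

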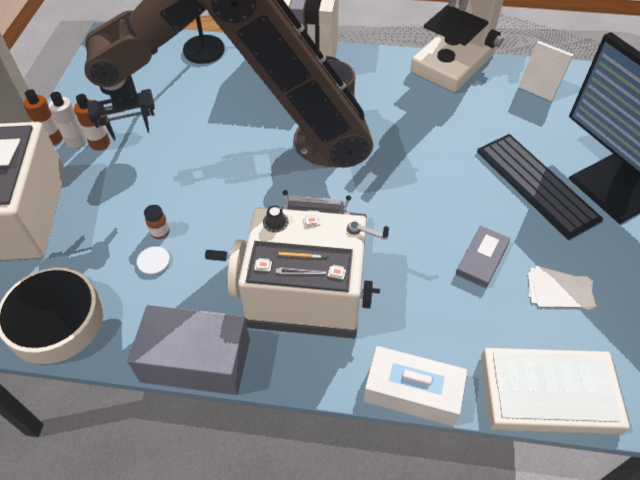

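The top view shows the knob at about (368,228), the lever pivot at (277,232) and the post at (238,219). In the scene view the knob is near (275,218), the pivot (354,229) and the post (386,232). Next I zoom in and measure.

```bash
cat > h.py <<'E'
import numpy as np,cv2
def ray(c,u,v):
    f=240/np.tan(np.radians(c["fovy"])/2)
    R=np.array(c["R"]);t=np.array(c["t"])
    return -R.T@t, R.T@np.array([(u-c["cx"])/f,(v-c["cy"])/f,1])
def onz(c,u,v,z):
    o,d=ray(c,u,v);return o+d*(z-o[2])/d[2]
def proj(c,X):
    f=240/np.tan(np.radians(c["fovy"])/2)
    p=np.array(c["R"])@X+c["t"];return np.array([c["cx"]+f*p[0]/p[2],c["cy"]+f*p[1]/p[2]])
def tri(c1,p1,c2,p2):
    o1,d1=ray(c1,*p1);o2,d2=ray(c2,*p2)
    s=np.linalg.lstsq(np.c_[d1,-d2],o2-o1,rcond=None)[0]
    a=o1+s[0]*d1;b=o2+s[1]*d2;return (a+b)/2,np.linalg.norm(a-b)
E
python3 - <<'E'
from h import *;import pickle
d=pickle.load(open("cams.pkl","rb"));T,S=d["top"],d["scene"]
for n,u,v,z in(("knob",368,227,275),("pivot",277,232.5,248),("post",238.5,219.5,284)):print(n,onz(T,u,v,z))
for n,u,v,z in(("knob",275,213,275),("pivot",354,229,248),("post",386,231,284)):print(n,onz(S,u,v,z))
a=cv2.resize(T["pixels"][140:270,225:405],None,fx=4.4,fy=4.4,interpolation=cv2.INTER_CUBIC)
cv2.imwrite("pics/topc.png",a[:,:,::-1])
a=cv2.resize(S["pixels"][190:290,245:400],None,fx=5,fy=5,interpolation=cv2.INTER_CUBIC)
cv2.imwrite("pics/scc.png",a[:,:,::-1])
E
```

```text
knob [544.75178729 -77.53566493 275.        ]
pivot [543.07955206 123.15177315 248.        ]
post [567.51529458 203.14742329 284.        ]
knob [553.65866743 -72.06115218 275.        ]
pivot [557.48033    131.16737506 248.        ]
post [580.57049186 211.16392814 284.        ]
```

View pics/topc.png

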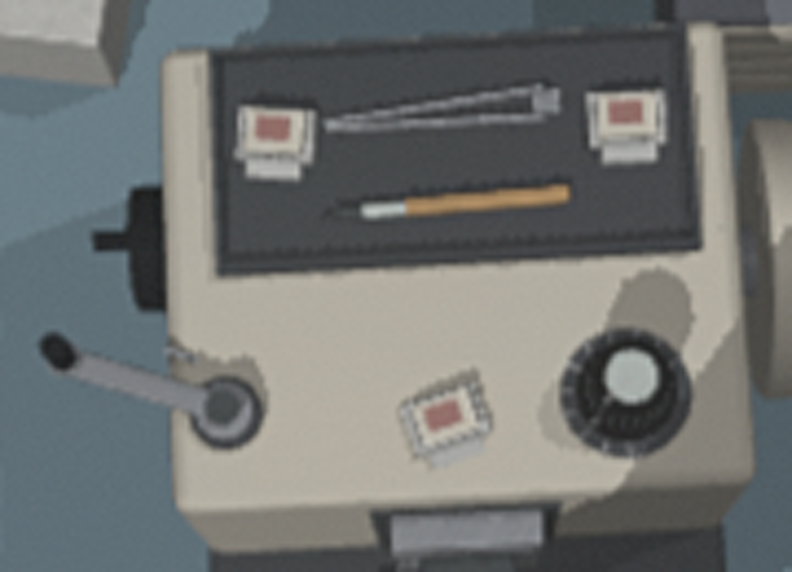

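View pics/scc.png

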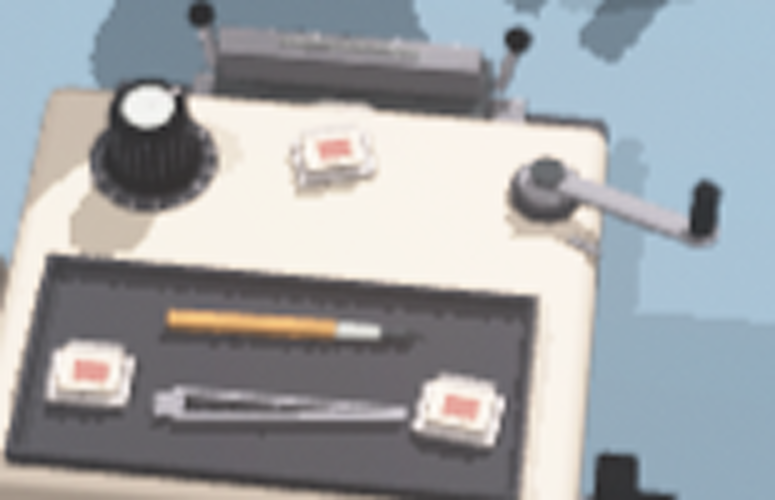

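Run:
```python
from h import *;import pickle
d=pickle.load(open("cams.pkl","rb"));T,S=d["top"],d["scene"]
t=lambda x,y:(225+(x+.5)/4.4-.5,140+(y+.5)/4.4-.5)
s=lambda x,y:(245+(x+.5)/5-.5,190+(y+.5)/5-.5)
P={}
for n,a,b in(("knobcap",(632,376),(150,106)),("pivot",(223,406),(548,173)),("posttop",(50,343),(707,185)),("trayFL",(218,272),(535,297)),("trayFR",(701,247),(47,258)),("trayBR",(687,28),(5,458))):
    p,e=tri(T,t(*a),S,s(*b));P[n]=p;print(n,p.round(1),"gap",round(e,1))
v=P["pivot"]-P["knobcap"];print("yaw",np.arctan2(v[1],v[0])-np.pi/2,np.hypot(*v[:2]))
v=P["trayFL"]-P["trayFR"];print("yaw",np.arctan2(v[1],v[0])-np.pi/2)
v=P["posttop"]-P["pivot"];print(np.arctan2(v[1],v[0])-np.pi/2+np.arctan2(28.7,80),np.hypot(*v[:2]))
print(-T["R"].T@T["t"])
```

```text
knobcap [548.3 -76.  276.9] gap 4.2
pivot [544.  128.5 250. ] gap 3.5
posttop [570.8 209.  288.7] gap 2.2
trayFL [615.7 130.4 241.3] gap 1.9
trayFR [ 622.3 -117.5  238.5] gap 2.8
trayBR [ 740.8 -115.2  235.9] gap 3.8
yaw 0.021247062006714446 204.56005763665289
yaw 0.026276464112228393
0.022423006730864115 84.86118260282677
[ 320.12839967    7.13353005 1465.63112119]
```

```bash
cat >> h.py <<'E'
from scipy.spatial.transform import Rotation as Ro
def goto(X,yaw=None):
    "shift in tool axes (after turning? no: before) to TCP point X"
    from cell import status
    s=status.state();R=Ro.from_euler("xyz",s["tcp_rot"]).as_matrix()
    print("t",s["t"],"pos",s["eef_pos"].round(1),"j",s["joints"].round(3),"F",s["ft_force"].round(1),"M",s["moment"].round(2),"op",round(s["opening"],3))
    print("tool x",R[:,0].round(3),"y",R[:,1].round(3),"z",R[:,2].round(3))
    print("shift",(R.T@(np.array(X)-s["eef_pos"])).round(1))
E
python3 -c "
from h import *
goto([600,206,345])"
```

```text
t 0.1 pos [ 267.2 -564.8  225.1] j [-1.235  0.491  1.559  0.     1.092 -0.106] F [ 0.7 -0.4  0.1] M [ 0.03 -0.   -0.03] op 1.003
tool x [-0.     0.001 -1.   ] y [0.904 0.428 0.   ] z [ 0.428 -0.904 -0.001]
shift [-119.3  630.4 -554.6]
```

{"op": "apply_moves", "data": {
  "increments": [
    [1, -40, 0, 0, 8.4],
    [1, -40, 0, 0, 8.4],
    [1, -40, 0, 0, 8.4]
  ]
}}

```text
t: 0.4
eef_pos: [267.2, -564.7, 346.7]
tcp_rot: [-2.844, 1.57, 1.864]
ft_force: [0.5, 0.1, 0.7]
opening: 0.803
```

```bash
python3 -c "
from h import *
goto([600,207,345])"
```

```text
t 0.4 pos [ 267.2 -564.7  346.7] j [-1.235  0.401  1.384  0.     1.358  0.34 ] F [0.5 0.1 0.7] M [ 0.    0.05 -0.  ] op 0.803
tool x [-0.     0.001 -1.   ] y [ 1.    -0.004 -0.   ] z [-0.004 -1.    -0.001]
shift [   2.4  329.7 -773.1]
```

{"op": "apply_moves", "data": {
  "increments": [
    [1, 0, 20, -45, 0],
    [1, 0, 20, -45, 0],
    [1, 0, 20, -45, 0],
    [1, 0, 20, -45, 0],
    [1, 0, 20, -45, 0],
    [1, 0, 20, -45, 0],
    [1, 0, 20, -45, 0],
    [1, 0, 20, -45, 0],
    [1, 0, 20, -45, 0],
    [1, 0, 20, -45, 0]
  ]
}}

```text
t: 1.4
eef_pos: [466.7, -112.6, 345.6]
tcp_rot: [-0.331, 1.571, -1.9]
ft_force: [1.3, -0.7, 0.4]
opening: 0.011
```

```bash
python3 -c "
from h import *
goto([600,207,345])
from cell import imaging
c=imaging.read_camera('wrist');cv2.imwrite('pics/w0.png',c['pixels'][:,:,::-1])"
```

```text
t 1.4 pos [ 466.7 -112.6  345.6] j [-0.374  0.168  1.719 -0.     1.255  1.195] F [ 1.3 -0.7  0.4] M [ 0.02 -0.   -0.01] op 0.011
tool x [-0. -0. -1.] y [ 1.     0.002 -0.   ] z [ 0.002 -1.     0.   ]
shift [   0.6  133.9 -319.3]
```

View pics/w0.png

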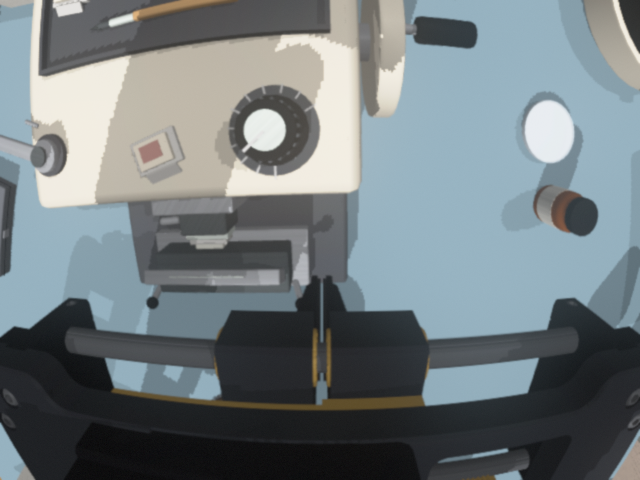

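The wrist view shows the knob at (265,130), with its white line pointing lower-left and ticks round the dial. The lever boss is at (48,155). I carry on to the lever.

{"op": "apply_moves", "data": {
  "increments": [
    [1, 0, 19, -45.5, 0],
    [1, 0, 19, -45.5, 0],
    [1, 0, 19, -45.5, 0],
    [1, 0, 19, -45.5, 0],
    [1, 0, 19, -45.5, 0],
    [1, 0, 19, -45.5, 0],
    [1, 0, 20, -46, 0],
    [1, 0, 0, 0, 0]
  ]
}}

```text
t: 2.25
eef_pos: [600.6, 209.1, 344.0]
tcp_rot: [-1.875, 1.569, 2.844]
ft_force: [0.1, -0.2, -0.6]
opening: 0.005
```

Run:
```python
from h import *
goto([600,208,267])
from cell import imaging
import pickle
c=imaging.read_camera('wrist');pickle.dump(c,open('w1.pkl','wb'));cv2.imwrite('pics/w1.png',c['pixels'][:,:,::-1])
a=cv2.imread('pics/w0.png')[75:185,205:330];a=cv2.resize(a,None,fx=5,fy=5,interpolation=cv2.INTER_CUBIC)
b=cv2.resize(cv2.imread('pics/w1.png'),None,fx=.5,fy=.5)
o=np.zeros((550,625+170,3),np.uint8);o[:,:625]=a;o[:240,625:]=b[:, 75:245]
cv2.imwrite('pics/w1c.png',o)
```

```text
t 2.25 pos [600.6 209.1 344. ] j [2.310e-01 4.210e-01 1.359e+00 1.000e-03 1.363e+00 1.795e+00] F [ 0.1 -0.2 -0.6] M [0.04 0.04 0.02] op 0.005
tool x [-0.002  0.    -1.   ] y [ 1.     0.006 -0.001] z [ 0.006 -1.    -0.   ]
shift [77.  -0.4  1.1]
```

View pics/w1c.png

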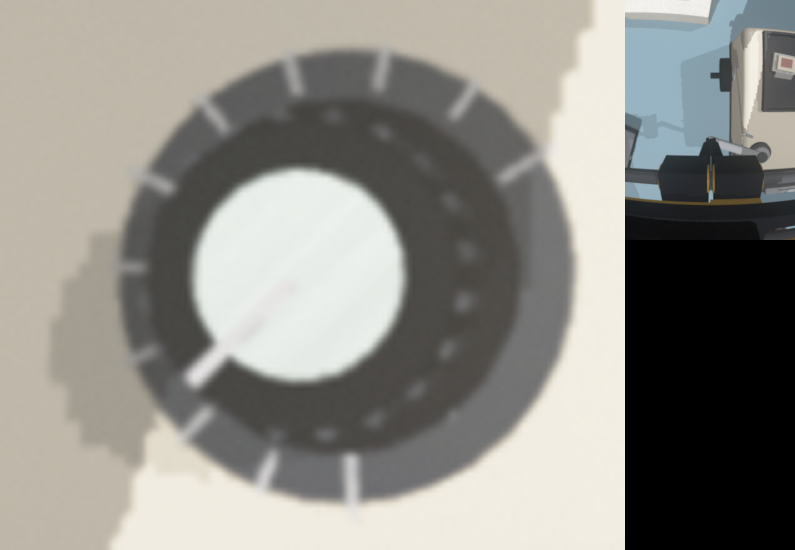

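The dial has 11 ticks: the long zero tick points straight down (350,480) and they run clockwise. The knob's line at (190,382) is about 45–48° clockwise from zero, so the knob is on click 2 and needs +24°. Now I do the lever.

{"op": "apply_moves", "data": {
  "increments": [
    [1, 39, 0, 0, 0],
    [1, 38, 0, 0, 0],
    [1, 0, -5, 0, 0],
    [1, 0, -5, -1, 0],
    [1, 0, -8, -2, 0],
    [1, 0, -8, -1, 0],
    [1, 0, 0, 0, 0]
  ]
}}

```text
t: 3.0
eef_pos: [573.2, 208.9, 270.5]
tcp_rot: [1.812, 1.568, 0.244]
ft_force: [3.1, 0.9, 1.0]
opening: 0.001
```

{"op": "apply_moves", "data": {
  "increments": [
    [1, 0, -8, -1, 0],
    [1, 0, -8, 0, 0],
    [1, 0, -8, 0, 0],
    [1, 0, -8, 2, 0],
    [1, 0, -8, 3, 0],
    [1, 0, -7, 3, 0],
    [1, 0, 0, 0, 0]
  ]
}}

```text
t: 3.7
eef_pos: [525.8, 201.4, 268.7]
tcp_rot: [-3.012, 1.57, 1.703]
ft_force: [4.0, 3.1, -0.2]
opening: 0.002
```

Run:
```python
from h import *
goto([516,202,267])
from cell import imaging
t=imaging.read_camera('top');s=imaging.read_camera('scene')
o=np.zeros((450,780,3),np.uint8)
o[:,:390]=cv2.resize(t['pixels'][180:280,225:312],(390,450));o[:,390:]=cv2.resize(s['pixels'][185:285,330:417],(390,450))
cv2.imwrite('pics/lev.png',o[:,:,::-1])
```

```text
t 3.7 pos [525.8 201.4 268.7] j [0.248 0.36  1.656 0.    1.125 1.817] F [ 4.   3.1 -0.2] M [ 0.59 -0.77 -0.04] op 0.002
tool x [-0.  0. -1.] y [ 1.     0.002 -0.   ] z [ 0.002 -1.    -0.   ]
shift [ 1.7 -9.8 -0.6]
```

View pics/lev.png

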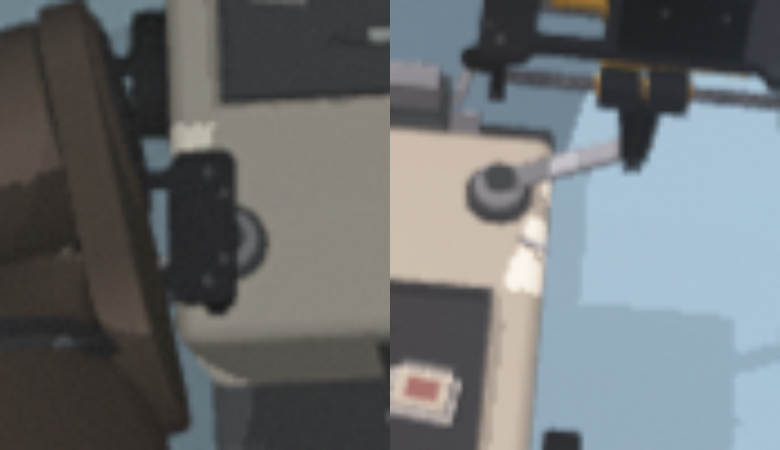

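The lever follows the fingers: in the scene half its arm now slopes up to the right, from the boss (500,190) to the fingers (632,150). The force is about 5 N. I push on until the stop.

{"op": "apply_moves", "data": {
  "increments": [
    [1, 0, -4, 1, 0],
    [1, 0, -3, 1, 0],
    [1, 0, -3, 1, 0],
    [1, 0, 0, 0, 0]
  ]
}}

```text
t: 4.2
eef_pos: [517.3, 197.6, 268.7]
tcp_rot: [0.865, 1.569, -0.704]
ft_force: [8.8, -2.5, -0.1]
opening: 0.003
```

{"op": "apply_moves", "data": {
  "increments": [
    [1, 0, -2, 1, 0],
    [1, 0, -2, 1, 0],
    [1, 0, 0, 0, 0]
  ]
}}

```text
t: 4.5
eef_pos: [516.0, 196.8, 269.0]
tcp_rot: [1.78, 1.562, 0.21]
ft_force: [22.2, 6.1, -5.8]
opening: -0.001
```

The force jumped to 22 N at the predicted x, so the lever is on its stop. I lift off to let it spring back.

{"op": "apply_moves", "data": {
  "increments": [
    [1, 0, 0, 0, 0],
    [1, 0, 3, 0, 0],
    [1, -45, 0, 0, 0],
    [1, -25, 0, 0, 0],
    [1, 0, 0, 0, 0],
    [1, 0, 0, 0, 0],
    [1, 0, 0, 0, 0]
  ]
}}

```text
t: 5.2
eef_pos: [514.9, 196.2, 337.2]
tcp_rot: [-1.281, 1.568, -2.85]
ft_force: [-0.0, 0.5, 0.3]
opening: 0.006
```

Run:
```python
from h import *
goto([548,-76,345])
from cell import imaging
s=imaging.read_camera('scene')
cv2.imwrite('pics/lev2.png',cv2.resize(s['pixels'][180:290,250:410],(640,440),interpolation=cv2.INTER_CUBIC)[:,:,::-1])
```

```text
t 5.2 pos [514.9 196.2 337.2] j [ 0.244  0.289  1.578 -0.     1.278  1.813] F [-0.   0.5  0.3] M [ 0.04  0.03 -0.  ] op 0.006
tool x [-0.003 -0.001 -1.   ] y [ 1.     0.002 -0.003] z [ 0.002 -1.     0.001]
shift [ -7.6  32.5 272.2]
```

View pics/lev2.png

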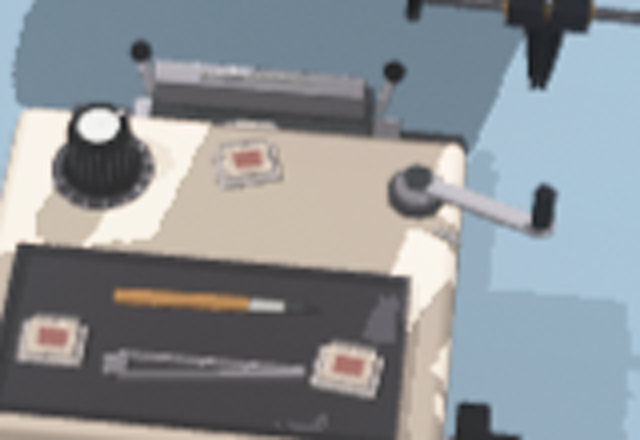

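The lever is back at rest, with its post at (543,205), and the blocks and tools have not moved. Next I go over the knob.

{"op": "apply_moves", "data": {
  "increments": [
    [0, 0, 5.5, 45, 0],
    [0, 0, 5.5, 45, 0],
    [0, 0, 5.5, 45, 0],
    [0, 0, 5.5, 46, 0],
    [0, 0, 5.5, 46, 0],
    [0, 0, 5, 46, 0],
    [0, 0, 0, 0, -8],
    [0, 0, 0, 0, -8],
    [0, 0, 0, 0, -8],
    [0, 0, 0, 0, 0]
  ]
}}

```text
t: 6.25
eef_pos: [548.4, -76.7, 337.6]
tcp_rot: [-2.195, 1.569, 2.94]
ft_force: [-0.6, 0.0, -0.6]
opening: 0.79
```

Run:
```python
from h import *
goto([548.5,-76.2,256])
from cell import imaging,status
c=imaging.read_camera('wrist')
f=240/np.tan(np.radians(c["fovy"])/2)
def wp(X):
    p=c["R"]@np.array(X)+c["t"];r=np.hypot(p[0],p[1]);th=np.arctan2(r,p[2]);return np.array([c["cx"]+f*th*p[0]/r,c["cy"]+f*th*p[1]/r])
u=wp([548.5,-76.2,275]).round().astype(int);print(u,wp([548.5,-76.2,239]))
im=c['pixels'][:,:,::-1].copy();x0=max(0,u[0]-80);y0=max(0,u[1]-60)
im=cv2.resize(im[y0:y0+120,x0:x0+160],None,fx=4,fy=4,interpolation=cv2.INTER_CUBIC);print(x0,y0)
q=(wp([548.5,-76.2,275])-[x0,y0])*4;cv2.drawMarker(im,tuple(int(v) for v in q),(0,0,255),0,20,1)
cv2.imwrite('pics/k.png',im)
```

```text
t 6.25 pos [548.4 -76.7 337.6] j [-0.258  0.293  1.571 -0.     1.28   0.89 ] F [-0.6  0.  -0.6] M [ 0.01 -0.03 -0.03] op 0.79
tool x [-0.002  0.    -1.   ] y [ 0.912  0.41  -0.002] z [ 0.41  -0.912 -0.001]
shift [81.6  0.4 -0.3]
[322 263] [322.16098434 245.43857335]
242 203
```

View pics/k.png

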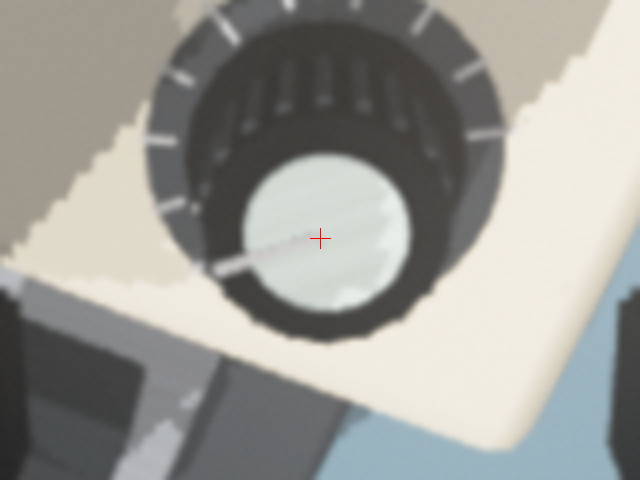

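The predicted knob axis (320,238) and the seen cap centre (328,233) agree to about 1 mm. I descend and grip.

{"op": "apply_moves", "data": {
  "increments": [
    [0, 20, 0, 0, 0],
    [0, 30, 0, 0, 0],
    [0, 30, 0, 0, 0],
    [0, 3, 0, 0, 0],
    [0, 0, 0, 0, 0]
  ]
}}

```text
t: 6.8
eef_pos: [548.7, -76.5, 255.6]
tcp_rot: [-2.162, 1.57, 2.969]
ft_force: [1.0, 0.1, 0.0]
opening: 0.997
```

{"op": "apply_moves", "data": {
  "increments": [
    [0.3, 0, 0, 0, 0],
    [0.5, 0, 0, 0, 0],
    [0.8, 0, 0, 0, 0],
    [1, 0, 0, 0, 0],
    [1, 0, 0, 0, 0],
    [1, 0, 0, 0, 0]
  ]
}}

```text
t: 7.4
eef_pos: [548.7, -76.6, 255.8]
tcp_rot: [0.543, 1.571, -0.607]
ft_force: [-0.4, 0.2, -0.1]
opening: 0.551
```

```bash
python3 -c "
from h import *
goto([548.5,-76.2,254.5])"
```

```text
t 7.4 pos [548.7 -76.6 255.8] j [-0.258  0.359  1.696 -0.     1.087  0.892] F [-0.4  0.2 -0.1] M [ 0.02 -0.01  0.02] op 0.551
tool x [ 0. -0. -1.] y [0.913 0.409 0.   ] z [ 0.409 -0.913  0.   ]
shift [ 1.3 -0.1 -0.4]
```

{"op": "apply_moves", "data": {
  "increments": [
    [1, 0, 0, 0, 0],
    [1, 0, 0, 0, 0],
    [1, 0, 0, 0, 0],
    [1, 0, 0, 0, 0]
  ]
}}

```text
t: 7.8
eef_pos: [549.2, -77.3, 255.7]
tcp_rot: [0.275, 1.569, -0.875]
ft_force: [1.3, -5.7, -0.6]
opening: 0.416
```

```bash
python3 -c "
from h import *
goto([548.5,-76.2,254.5])"
```

```text
t 7.8 pos [549.2 -77.3 255.7] j [-2.590e-01  3.600e-01  1.695e+00 -1.000e-03  1.086e+00  8.920e-01] F [ 1.3 -5.7 -0.6] M [-0.61 -0.3  -0.02] op 0.416
tool x [ 0.001 -0.001 -1.   ] y [0.913 0.408 0.   ] z [ 0.408 -0.913  0.002]
shift [ 1.2 -0.2 -1.3]
```

Gripped, opening 39.5 mm. I turn clockwise 24° in small steps, with a 1 mm centring shift.

{"op": "apply_moves", "data": {
  "increments": [
    [1, 0, 0, 1, 0],
    [1, 0, 0, 0, 4],
    [1, 0, 0, 0, 4],
    [1, 0, 0, 0, 4],
    [1, 0, 0, 0, 0]
  ]
}}

```text
t: 8.3
eef_pos: [549.2, -77.4, 255.7]
tcp_rot: [1.99, 1.57, 0.629]
ft_force: [0.9, 0.9, 0.2]
opening: 0.416
```

```bash
python3 -c "
from h import *
goto([548.5,-76.2,254.5])"
```

```text
t 8.3 pos [549.2 -77.4 255.7] j [-0.259  0.36   1.694  0.     1.087  1.101] F [0.9 0.9 0.2] M [ 0.23 -0.   -0.04] op 0.416
tool x [ 0.  0. -1.] y [0.978 0.209 0.   ] z [ 0.209 -0.978 -0.   ]
shift [ 1.2 -0.5 -1.3]
```

{"op": "apply_moves", "data": {
  "increments": [
    [1, 0, 0, 0, 4],
    [1, 0, 0, 0, 4],
    [1, 0, 0, 0, 4],
    [1, 0, 0, 0, 0],
    [1, 0, 0, 0, 0]
  ]
}}

```text
t: 8.8
eef_pos: [549.2, -77.4, 255.7]
tcp_rot: [2.023, 1.57, 0.458]
ft_force: [0.6, 1.4, 0.6]
opening: 0.415
```

Run:
```python
from h import *
goto([548.5,-76.2,254.5])
from cell import imaging
o=np.zeros((500,800,3),np.uint8)
w=imaging.read_camera('wrist')['pixels'];s=imaging.read_camera('scene')['pixels']
o[:,:400]=cv2.resize(w[180:380,240:400],(400,500),interpolation=cv2.INTER_CUBIC)
o[:,400:]=cv2.resize(s[180:280,245:405],(400,250))[:250].repeat(1,0) if 0 else cv2.copyMakeBorder(cv2.resize(s[180:290,240:400],(400,275),interpolation=cv2.INTER_CUBIC),0,225,0,0,0)
cv2.imwrite('pics/k2.png',o[:,:,::-1]);cv2.imwrite('pics/wfull.png',w[:,:,::-1])
```

```text
t 8.8 pos [549.2 -77.4 255.7] j [-0.259  0.36   1.694  0.     1.087  1.306] F [0.6 1.4 0.6] M [ 0.35 -0.12  0.01] op 0.415
tool x [ 0.  0. -1.] y [1.    0.005 0.   ] z [ 0.005 -1.    -0.   ]
shift [ 1.2 -0.7 -1.2]
```

View pics/k2.png

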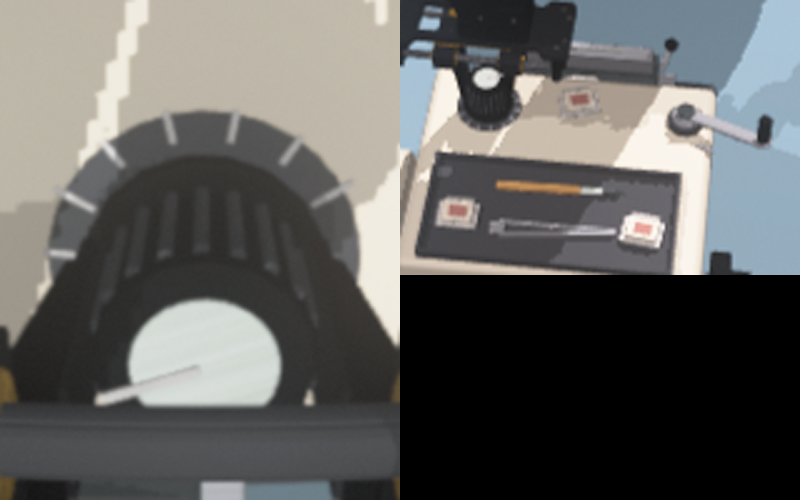

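The line on the cap runs from (198,370) to (100,400) in the left half, and the lever is at rest in the right half. I measure the line's angle by casting rays, then the same for the line and ticks in the earlier overhead crop.

Run:
```python
from h import *
from cell import imaging
c=imaging.read_camera('wrist');f=240/np.tan(np.radians(c["fovy"])/2);R=np.array(c["R"])
def on(u,v,z):
    x,y=u-c["cx"],v-c["cy"];r=np.hypot(x,y);th=r/f
    d=R.T@np.array([np.sin(th)*x/r,np.sin(th)*y/r,np.cos(th)]);o=-R.T@c["t"];return o+d*(z-o[2])/d[2]
q=lambda x,y:(240+(x+.5)/2.5-.5,180+(y+.5)/2.5-.5)
def ang(v):return np.degrees(np.arctan2(v[1],-v[0]))+np.degrees(.023) # cw from -x (front), seen from above
a=on(*q(198,370),275);b=on(*q(100,400),275);print("line",a.round(1),b.round(1),ang(b-a), ang(b-np.array([549,-77.2,275])))
for n,p in((3,(62,253)),(4,(80,201)),(5,(113,152)),(6,(169,128)),(7,(234,127)),(8,(290,151)),(9,(333,193))):
    w=on(*q(*p),232);print(n,w.round(1),ang(w-np.array([549,-77.2,232]))%360)
```

```text
line [549.4 -75.4 275. ] [543.  -58.3 275. ] 70.80575679387682 73.7922686307833
3 [552.8 -46.1 232. ] 98.21543138758389
4 [564.6 -50.5 232. ] 121.59403490284264
5 [575.3 -57.7 232. ] 144.73533880040915
6 [580.5 -69.2 232. ] 166.99615944252318
7 [580.7 -82.3 232. ] 190.50220363117256
8 [575.7 -93.9 232. ] 213.27397661869497
9 [ 566.6 -103.2  232. ] 237.14570843585273
```

The line measures 71–74° against the 72° wanted. The visible ticks fall at about 96…240°, which are clicks 4 to 10 from zero at the front. I hand in while holding.

```bash
python3 -c "
from cell import env,status
print(env.job_done());s=status.state();print(s['t'],s['opening'],s['ft_force'],s['moment'])"
```

```text
the job is handed in; nothing more can be done
None
the job is handed in; nothing more can be done
```

The microtome is ready and handed in at about 9 s of the 51 s allowed. The feed lever went to its stop and sprang back, and the knob is on its third click, still held in the fingers. No verdict was reported, so the evidence below is my own.

- **Feed lever:** I pushed the post round with closed fingers until the force jumped from about 9 to 23 N, within 2 mm of where I expected the stop. I then lifted clear, and two later pictures show the lever back at rest and free of the fingers.
- **Knob:** It started on click 2, read from its line against the dial ticks. I gripped it and turned it +24° clockwise.
- **Last checks:** The line measured 71–74° against 72° wanted. Twist on the wrist was near zero, so the knob sits in its click. The opening was 39.5 mm on the 40 mm knob. The grasp point is within about 4 mm of the grip point.
- **Surroundings:** The wax blocks, brush and forceps on the machine look unmoved in the last picture. I did not check the slide box, jar or dish again, but the arm passed well above them. The fingers stayed well above the knife carrier.

The only disagreements were small: 2–4 mm between the two camera views, and 3° between the two ways of measuring the line angle.

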